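Latch a module housing in the depth gauge, probe its pocket and lock it

TASK

Clear the heat sinks off the red depth-gauge station and stand them upright in a row on the blue mat, between the solder spool and the flux tin, which stay where they are. Then slide the aluminium housing flat along the station's lane, under the yellow gravity catch, fully home, so that the catch drops behind it. Last, lower the probe by its black knob until it touches the bottom of the housing's pocket, press the red lever all the way down to lock it there and leave everything like that.

Things in the scene. Friction and masses are not known exactly. Their poses are not given: they have to be found in the camera images.
- station: Fixed red depth-gauge station: base plate at x -200..+150, y -55..+55, top face 8 mm above the table. Origin: on the table, in the middle of the lane, below the tip of the catch's nose. x runs along the lane away from the robot, y left, z up. Two guide rails, 8 mm high above the plate, at x -45..+106, 65 mm between inner faces; from x -45 back to -85 they flare out to about 75 mm between.
- catch (a joint): Yellow gravity catch, rad: 0 = hanging down (its stop), grows as its nose is lifted, to 0.9. The nose is a ramp at station y +16..+28, sloping from 54 mm above the table at x -37 down to its tip. The housing pushed along +x lifts it with its leading upper edge (under 1 N), carries it on top (about 0.2 rad) until its rear end passes x = +3; then it falls back to 0 and blocks the way back.
- apron (a point): Point on the station's plate at station x = -100, y = 0: middle of the housing when set down on the open apron before the catch, its front end between the flares, its 60 mm width free to be held there. The sinks stand along the apron at the start.
- lane_end (a point): Point on the plate, mid-lane, at the face of the end stop (22 mm high), station x = +106. With the housing home its rear end is at x about +6; push it there with shut fingers (closing line along x, so that the gripper is narrow across the lane) at y about -16, clear of the catch; the gripper's body must stay behind x = 54 (the knob begins at 56).
- catch_nose (a point): Tip of the catch's nose: station x = 0, y = +22, 36 mm above the table when down. The catch's pivot post stands at station x -67..-49, y +40..+52, 60 mm tall.
- probe: Steel probe rod, 8 mm diameter, upright in a blue bracket at station x = +68, y = 0; it slides only straight up and down. Origin: the tip, its lowest point; fully raised it is 58 mm above the table, travel 46 mm down. The slide is stiff: it stays where it is left and takes about 2 N downwards to move, whatever the lever's position.
- probe_knob (a point): Centre of the probe's black grip knob (24 mm diameter, 30 mm tall, axis upright), 87 mm above the tip. Grip it from above, fingers closing along the station's x. The bracket under it (x 56..142, y -14..+14, with a wing at x 62..86 to y -62) has its top 82 mm above the table; only the raised lever, beyond 54 mm on the -y side, stands higher.
- lock (a joint): Red lock lever on the bracket's wing, rad: 0 = open, leaning up 45 degrees towards the station's -y; 0.785 = pressed down level to its stop = locked (above 0.68 counts). Hinge along the station's x at x = +74, y = -54, 86 mm above the table. It stays where it is left; about 1.5 N at the ball moves it.
- lock_tip (a point): Centre of the red ball (18 mm diameter) at the lever's end, 46 mm from the hinge.
- housing: Loose milled aluminium housing, 100 mm (its x) x 60 mm (its y) x 40 mm tall, 0.25 kg, the same either way round. Origin: centre of its underside. Open rectangular pocket 72 x 40 mm in the middle of its top; end walls 14 mm, side walls 10 mm thick. It can be lifted by its 60 mm width. Home means its front end is against the end stop: origin at station x about +56, z 8 mm.
- pocket_floor (a point): Middle of the pocket's bottom (green board) in the housing. Its depth differs from unit to unit: 17 to 31 mm below the rim. Axes as the housing's.
- mat: Fixed blue mat, 300 mm (its x) x 120 mm (its y) x 3 mm thick. Origin: centre of its underside. The spool and the tin stand near its two ends, on its x axis, 115 mm from the centre; which is at which end varies. The sinks go in the row between them, along the x axis: centre within 78 mm of the mat's centre along x and within 32 mm of the line along y.
- spool: White solder spool, 48 mm diameter, 40 mm tall, standing on the mat. Origin: centre of its underside.
- flux_tin: Flux tin with yellow lid, 52 mm diameter, 36 mm tall, standing on the mat. Origin: centre of its underside.
- pad: Fixed grey pad, 160 x 130 x 6 mm, on which the housing lies at the start. Origin: centre of its underside.
- sink_a: Loose finned heat sink, copper, a 24 x 24 mm block 24 mm tall, 40 g, fins up. Origin: centre of its underside. May be absent.
- sink_b: Loose finned heat sink, dark grey, a 24 x 24 mm block 24 mm tall, 40 g, fins up. Origin: centre of its underside. May be absent.
- sink_c: Loose finned heat sink, blue, a 24 x 24 mm block 24 mm tall, 40 g, fins up. Origin: centre of its underside. May be absent.

How it is judged:
On the way, in this order (a step that is already met when the one before it is completed fails the run):
1. every heat sink that is there stands on the mat between the spool and the tin (x of sink_a in the frame of mat between -0.078 and 0.078 m and y of sink_a in the frame of mat between -0.032 and 0.032 m and z of sink_a in the frame of mat between -0.001 and 0.007 m and angle between each of sink_a, sink_b, sink_c's own z axis and vertical below 0.15 rad and linear speed of each of sink_a, sink_b, sink_c below 0.02 m/s and x of sink_b in the frame of mat between -0.078 and 0.078 m and y of sink_b in the frame of mat between -0.032 and 0.032 m and z of sink_b in the frame of mat between -0.001 and 0.007 m and x of sink_c in the frame of mat between -0.078 and 0.078 m and y of sink_c in the frame of mat between -0.032 and 0.032 m and z of sink_c in the frame of mat between -0.001 and 0.007 m), for 0.2 s.
2. the housing is home in the lane and the catch has dropped behind it (x of housing in the frame of station between 0.049 and 0.063 m and y of housing in the frame of station between -0.006 and 0.006 m and z of housing in the frame of station below 0.011 m and angle between housing's own z axis and vertical below 0.06 rad and value of joint catch below 0.06 rad), for 0.2 s.
3. with the lever still up, the probe's tip touches the bottom of the pocket (all of step 2 and z of probe in the frame of pocket_floor between -0.003 and 0.002 m and x of probe in the frame of pocket_floor between -0.035 and 0.035 m and y of probe in the frame of pocket_floor between -0.02 and 0.02 m and contact force between probe and housing above 0.3 N and value of joint lock below 0.45 rad), for 0.1 s.
4. the lever is pressed down with the tip still at the bottom (z of probe in the frame of pocket_floor between -0.003 and 0.002 m and x of probe in the frame of pocket_floor between -0.035 and 0.035 m and y of probe in the frame of pocket_floor between -0.02 and 0.02 m and value of joint lock above 0.68 rad), for 0.2 s.
At the end, for the whole second after the job is handed in: All sinks present upright on the mat (78 mm of its centre lengthwise, 32 mm of its axis); spool and tin within 25 mm of their start; housing flat, within 7 mm of the end stop, catch down (under 0.06 rad) behind it; probe tip within 2 mm of the pocket bottom, lever past 0.68 rad (all of step 1 and all of step 2 and all of step 4 and distance of each of spool, flux_tin from where it was at the start of the episode below 0.025 m); the robot touches nothing.
It fails at once if the spool or the tin is knocked over (angle between any of spool, flux_tin's own z axis and vertical above 0.6 rad).
Of sink_a, sink_b, sink_c only 2 to 3 are there at a start; the rules pass over those that are not, and their reading is None.
At some moment in a run one of sink_a, sink_b, sink_c may be knocked a few centimetres aside while the robot is not near it.
Once in a run the grip may slacken for a moment while it holds something.
It also fails if it takes over 210 s, if anything falls off the work surface, if the arm or the gripper's body presses on something with over 40 N, if the wrist force passes 120 N, or if a joint passes its speed limit or range.

ROBOT

A 6-joint arm with a two-finger parallel gripper is mounted at the origin on the work surface. World frame = base frame: x ahead of the robot, y to its left, z up, the work surface at z = 0. Lengths are in m, angles in rad, forces in N, time in s.
With the tool pointing down it reaches from about 0.4 to 0.825 m from the base axis. Payload 7 kg.
Tool frame: the origin (TCP) lies midway between the tips of the shut fingers; the grasp point (between the pads) lies 19 mm behind it; z points along the fingers, y is the line along which they close (so a half turn about z gives the same grasp; the last joint's range is limited). The gripper opens to 88 mm and grips with 3 to 60 N. Pads are 19 mm wide; open, the fingers measure 130 mm over their backs; the gripper's body (78 mm by 193 mm) begins 47 mm behind the grasp point.
Start: joints at [-0.923, 0.359, 0.012, 0, -1.224, -0.288], TCP at [0.238, -0.632, 0.227] pointing down, gripper open.
Joint ranges: [-3.07, 3.07], [-1.43, 2.12], [-1.02, 1.25], [-3.03, 1.67], [-3.05, -0], [-3.03, 3.03]. Speed limits (rad/s): [2.39, 2.39, 3.01, 3.14, 3.14, 3.14].

INTERFACE

Orientations are given as [roll, pitch, yaw] about the fixed x, y, z axes, in that order (R = Rz(yaw) Ry(pitch) Rx(roll)).
In Python, from station import telemetry, eyes, ticket, recognise, trace gives the robot as it stands. The module is installed in compiled form; this text tells all that it offers.
- The arm moves only by the tool servo_tool, never from a script. Its argument "series" is a list that holds one entry, the list of rows, each a list of 4 numbers: the shift along the tool's x, y, z in mm, then the turn about the tool's z in rad. In form: [[[x, y, z, roll], ...]]. A call has exactly 10 rows; each row shifts and turns the commanded pose from where the row before left it, along the tool's axes as they then stand; what a row does not reach is not made up. A row lasts 1/12 s, in which the tool goes at most 41.7 mm and 7.16 degrees, less where a joint would pass 70% of its speed; a pose out of reach is approached as far as the arm can. A call is refused whole if a number of a shift passes 41.7 or a number of a turn 0.125, either way. A call with a gripper value outside its range is refused whole. "claw" is the gripper's target within -1 to 1 (shut at 1, half-way at 0, fully open at -1), set as the call begins (left out, the last holds). The fingers move at their own pace and stop on an object; "grip_force" is the grip in N (left out, the last holds). Time passes only in rows, so rows that do not move let the fingers close, or fill a call up. It gives the time, the measured TCP pose, the force, the opening and the grip force at its end, in the units of the state.
- telemetry.get_state(): the state, without advancing time (a new reading comes with each control period).
- eyes.grab_frame(name): name is "scene" or "side" or "wrist"; returns the picture (400x640x3 uint8, red, green, blue); there is no depth.
- eyes.calibration(name): a dict with "mtx" (3x3 intrinsics, pixels), "rvec" (rotation vector, rad) and "tvec" (3), from world to camera coordinates, as OpenCV has them. Camera axes: x right, y down, z forward; pixel columns grow to the right and rows downward; lengths in m; the calibration is good to about 2 mm. A picture is of the moment at which its call begins: read the wrist's pose just before it. calibration takes no time and is no camera call; for the wrist camera it gives the pose at the moment of the call.
- ticket.job_done(): hands the job in; it is judged then, once.
Trained networks look in the newest picture that a camera, given by its name, has taken for a name from the list of things; names that differ only in an ending like _2 or _b are one class to them, and where a whole thing is asked for, a point or a joint stands for the part that bears it (a point fixed in the world has none). Each returns a list of dicts, best first, with "conf" (0 to 1); they miss things now and then, are a little off and sometimes report something else, mostly with a low value. They report only what shows in the picture. A call takes as long as a camera call.
- recognise(camera, name): "position" ([x, y, z] in m, in world coordinates, good to about 4 mm: the middle of the surface that is visible of it).
- trace(camera, name): "mask" (400x640 bool, what is visible of it).
The state is a dict: "t": time; "q": joint angles; "qd": joint speeds; "joint_efforts": joint torques, N m; "eef_pos": TCP position; "ee_rot": TCP orientation; "force": force on the tool from outside, world axes, zero at the start; "moment": the same for the moment, N m; "width": finger opening in m; "gripper_force": force on a finger pad.
Only numpy, scipy, OpenCV 4.12 (cv2) and the standard library are available. Lean on these libraries where they do the work, as an engineer would, in place of code of your own. Each camera call takes 0.05 s, during which the arm holds its last target. There are 200 camera calls.

## Working session

There is one attempt and no reset: what is moved stays moved. The work goes in short steps, Python scripts to look and compute and a tool call to move; the robot and the scene stay as the last step left them, time stands still between calls to the robot, and variables do not carry over. Pictures are saved under pics/ and viewed, at most 14 in all, crops included, and the job is handed in when it is done.

Besides the shell and the picture viewer there is one more tool, called after "Request:" by a JSON object that holds its "name" and its "arguments", one argument or row to a line. servo_tool: Moves the arm, as the interface text tells. Its arguments: {"type":"object","properties":{"series":{"type":"array"},"claw":{"type":"number"},"grip_force":{"type":"number"}},"required":["series"]}

```bash
mkdir -p pics
cat > h.py <<'E'
import numpy as np, cv2
from scipy.spatial.transform import Rotation as R
from station import telemetry, eyes, ticket, recognise, trace
def grab(n,f=None):
    im=eyes.grab_frame(n)
    if f: cv2.imwrite('pics/'+f,im[:,:,::-1])
    return im
def cal(n):
    c=eyes.calibration(n); return np.array(c['mtx'],float),np.array(c['rvec'],float).reshape(3),np.array(c['tvec'],float).reshape(3)
def px(n,p):
    K,r,t=cal(n); return cv2.projectPoints(np.array(p,float).reshape(-1,1,3),r,t,K,None)[0].reshape(-1,2)
def ray(n,uv,z):
    K,r,t=cal(n); Rm=cv2.Rodrigues(r)[0]; c=-Rm.T@t
    d=Rm.T@np.linalg.solve(K,np.array([uv[0],uv[1],1.])); return c+d*(z-c[2])/d[2]
def st():
    s=telemetry.get_state(); print('t',round(s['t'],2),'p',np.round(s['eef_pos'],4),'rpy',np.round(s['ee_rot'],3),'F',np.round(s['force'],1),'w',round(s['width'],4),'q',np.round(s['q'],2)); return s
def totool(tgt,yaw=None):
    "tool-frame shift (mm) to world target"
    s=telemetry.get_state(); Rm=R.from_euler('xyz',s['ee_rot']).as_matrix()
    return np.round(Rm.T@(np.array(tgt)-s['eef_pos'])*1000,1)
E
python3 - <<'E'
from h import *
st()
for c in ('scene','side'):
    grab(c,c+'0.png')
    for n in ('station','mat','pad','spool','flux_tin','housing','sink_a','sink_b','sink_c','probe_knob','lock_tip','catch_nose','catch'):
        try:
            for d in recognise(c,n)[:3]: print(c,n,np.round(d['position'],3),round(d['conf'],2))
        except Exception as e: print(c,n,e)
st()
E
```

```text
t 0.0 p [ 0.2375 -0.6313  0.2256] rpy [ 3.14  -0.    -2.782] F [ 0.8 -0.1  0.2] w 0.0875 q [-0.92  0.36  0.01 -0.   -1.22 -0.29]
scene station [ 0.642 -0.014  0.008] 0.97
scene mat [0.552 0.276 0.006] 0.62
scene pad [ 0.543 -0.33   0.007] 0.74
scene pad [ 0.685 -0.08   0.11 ] 0.48
scene spool [ 0.642 -0.016  0.008] 0.55
scene spool [0.438 0.265 0.034] 0.51
scene housing [ 0.521 -0.299  0.04 ] 0.74
scene sink_a [ 0.518 -0.028  0.028] 0.68
scene sink_a [ 0.481 -0.02   0.029] 0.51
scene sink_a [0.672 0.289 0.038] 0.5
scene sink_b [ 0.518 -0.028  0.028] 0.68
scene sink_b [ 0.481 -0.02   0.029] 0.51
scene sink_b [0.672 0.289 0.038] 0.5
scene sink_c [ 0.518 -0.028  0.028] 0.68
scene sink_c [ 0.481 -0.02   0.029] 0.51
scene sink_c [0.672 0.289 0.038] 0.5
scene probe_knob [ 0.69  -0.08   0.114] 0.71
scene probe_knob [ 0.669 -0.002  0.144] 0.6
scene lock_tip [ 0.685 -0.079  0.11 ] 0.61
scene lock_tip [0.554 0.27  0.005] 0.56
scene catch_nose [ 0.667 -0.005  0.142] 0.74
scene catch_nose [0.57  0.014 0.052] 0.57
scene catch [0.565 0.012 0.056] 0.71
scene catch [0.67  0.284 0.037] 0.58
side stat
[... 165 characters left out ...]
7 0.278 0.032] 0.85
side housing [ 0.515 -0.304  0.034] 0.73
side sink_a [ 0.473 -0.027  0.028] 0.69
side sink_a [ 0.506 -0.038  0.026] 0.66
side sink_a [0.432 0.259 0.031] 0.43
side sink_b [ 0.473 -0.027  0.028] 0.69
side sink_b [ 0.506 -0.038  0.026] 0.66
side sink_b [0.432 0.259 0.031] 0.43
side sink_c [ 0.473 -0.027  0.028] 0.69
side sink_c [ 0.506 -0.038  0.026] 0.66
side sink_c [0.432 0.259 0.031] 0.43
side probe_knob [ 0.663 -0.002  0.144] 0.61
side catch_nose [0.56  0.012 0.054] 0.58
side catch [0.567 0.015 0.052] 0.57
side catch [ 0.512 -0.307  0.032] 0.51
t 1.4 p [ 0.2376 -0.6318  0.2265] rpy [ 3.142 -0.    -2.782] F [-0.2 -0.4 -0.1] w 0.0879 q [-0.92  0.36  0.01 -0.   -1.22 -0.29]
```

View pics/scene0.png

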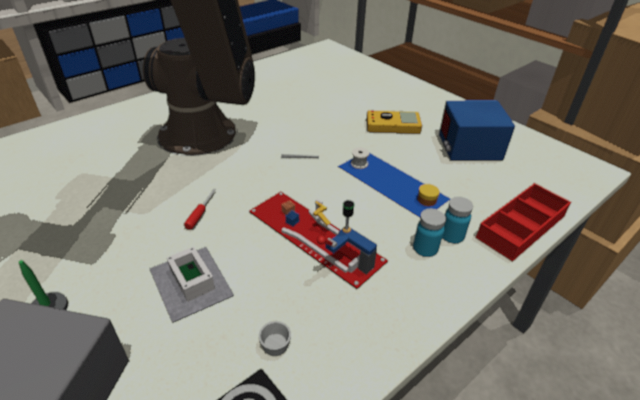

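View pics/side0.png

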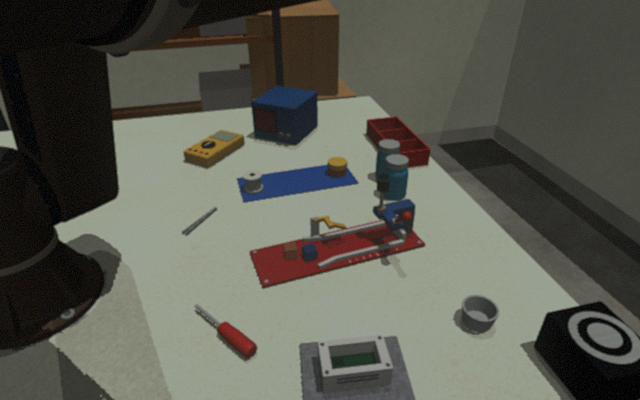

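The scene view shows two sinks on the red plate, copper at (288,207) and blue at (292,217). The housing is on the pad at (190,270), and the mat has the spool at (360,157) and the tin at (429,193). The side view agrees. Next I'll fit the plate outlines.

```bash
cat >> h.py <<'E'
def rect(cam,mask,z,dims=None):
    "back-project mask's largest blob on plane z, min area rect -> centre, size, long-axis yaw"
    m=cv2.morphologyEx(mask.astype(np.uint8),cv2.MORPH_CLOSE,np.ones((3,3)))
    cs=cv2.findContours(m,cv2.RETR_EXTERNAL,cv2.CHAIN_APPROX_NONE)[0]
    c=max(cs,key=cv2.contourArea).reshape(-1,2)
    P=np.array([ray(cam,u,z)[:2] for u in c],np.float32)
    (cx,cy),(w,h),a=cv2.minAreaRect(P*1000)
    if w<h: w,h,a=h,w,a+90
    return np.round([cx,cy,w,h,(a+90)%180-90],1)
E
python3 - <<'E'
from h import *
for c in ('scene','side'):
    im=grab(c); hsv=cv2.cvtColor(im,cv2.COLOR_RGB2HSV); H,S,V=[hsv[...,i].astype(int) for i in range(3)]
    red=((H<8)|(H>172))&(S>150)&(V>60)
    blue=(H>105)&(H<125)&(S>150)&(V>60)
    def near(p,r):
        u=px(c,p)[0]; yy,xx=np.mgrid[:400,:640]; return (abs(xx-u[0])<r)&(abs(yy-u[1])<r)
    print(c,'station',rect(c,red&near([.62,-.014,.008],90),.008))
    print(c,'mat',rect(c,blue&near([.55,.27,.003],75),.003))
    for n,z in (('pad',.006),('mat',.003),('station',.008),('housing',.046)):
        for d in trace(c,n)[:1]: print(c,n,d['conf'],rect(c,d['mask'],z))
    for n in ('spool','flux_tin'):
        for d in recognise(c,n)[:2]: print(n,np.round(d['position'],3),d['conf'])
E
```

```text
scene station [579.9 -13.9 344.1 107.    6.4]
scene mat [552.3 282.9 290.8 111.3   2.6]
scene pad 0.62 [ 521.1 -303.5  167.5  131.5   -8.9]
scene mat 0.62 [551.6 284.1 300.4 126.2   2.7]
scene station 0.58 [571.8  35.5 355.8 213.9   6.4]
scene housing 0.6 [ 532.8 -301.8  137.4   68.1   -8. ]
spool [0.442 0.262 0.034] 0.59
flux_tin [0.669 0.286 0.037] 0.88
side station [530.6 -19.3 231.9 106.7   6.1]
side mat [546.9 283.4 292.6 110.    2.6]
side pad 0.96 [ 516.9 -294.3  162.5  111.8   -9.8]
side mat 0.96 [547.4 279.9 298.9 126.8   2.1]
side station 0.68 [630.4  20.4 497.7 247.9  31.8]
side housing 0.62 [ 511.4 -311.4  103.9   87.1   -6.5]
spool [0.43  0.258 0.034] 0.91
flux_tin [0.66  0.276 0.034] 0.86
flux_tin [ 0.517 -0.304  0.033] 0.31
```

Request:
{"name": "servo_tool", "arguments": {
  "series": [
    [[-23.3, 23.8, 0, 0], [-23.3, 23.8, 0, 0], [-23.3, 23.8, 0, 0], [-23.3, 23.8, 0, 0], [-23.3, 23.8, 0, 0], [-23.3, 23.8, 0, 0], [-23.3, 23.8, 0, 0], [-23.3, 23.8, 0, 0], [-23.3, 23.8, 0, 0], [-23.3, 23.8, 0, 0]]
  ]
}}

```text
t: 2.93
eef_pos: [0.3723, -0.3255, 0.2269]
ee_rot: [-3.141, 0.001, -2.782]
force: [1.5, 0.4, -0.1]
width: 0.0881
gripper_force: 0.0
```

Request:
{"name": "servo_tool", "arguments": {
  "series": [
    [[-24, 24, 0, 0], [-24, 24, 0, 0], [-24, 24, 0, 0], [-24, 24, 0, 0], [-24, 24, 0, 0], [-24, 24, 0, 0], [-24, 24, 0, 0], [-24, 24, 0, 0], [-24, 24, 0, 0.12], [-10, 10, 0, 0.12]]
  ]
}}

```text
t: 3.77
eef_pos: [0.5067, -0.0336, 0.2269]
ee_rot: [3.141, 0.001, -3.025]
force: [0.4, -0.3, 1.0]
width: 0.0877
gripper_force: 0.0
```

Run:
```python
from h import *
st(); grab('wrist','w0.png'); K,r,t=cal('wrist'); print(-cv2.Rodrigues(r)[0].T@t,cv2.Rodrigues(r)[0][2])
for n in ('sink_a','catch_nose','probe_knob'):
    for d in recognise('wrist',n)[:3]: print(n,np.round(d['position'],3),d['conf'])
```

```text
t 3.77 p [ 0.5067 -0.0336  0.2269] rpy [ 3.141e+00  1.000e-03 -3.025e+00] F [ 0.4 -0.3  1. ] w 0.0877 q [ 0.32  0.08 -0.35 -0.   -1.14 -1.78]
[ 0.42786936 -0.04119844  0.38509706] [ 0.30110832  0.03328477 -0.95300887]
sink_a [ 0.472 -0.013  0.03 ] 0.84
sink_a [ 0.51  -0.024  0.025] 0.73
catch_nose [0.561 0.016 0.062] 0.62
catch_nose [ 0.536 -0.011 -0.001] 0.21
probe_knob [ 0.663 -0.001  0.104] 0.63
```

View pics/w0.png

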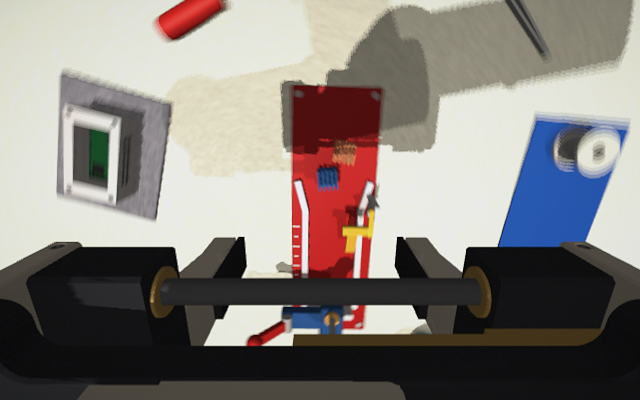

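The wrist view shows copper at (344,152) and blue at (328,178), side by side on the apron. The catch is at (360,225), the lever ball at (254,342), and the housing at upper left (90,150).

Run:
```python
from h import *
im=grab('wrist'); hsv=cv2.cvtColor(im,cv2.COLOR_RGB2HSV); H,S,V=[hsv[...,i].astype(int) for i in range(3)]
yy,xx=np.mgrid[:400,:640]
print('px', hsv[150,344],hsv[146,340],hsv[178,328],hsv[120,330],hsv[105,75],hsv[150,60])
box=lambda a,b,c,d:(xx>a)&(xx<b)&(yy>c)&(yy<d)
red=((H<5)|(H>174))&(S>190)&(V>60)
print('station near part',rect('wrist',red&box(270,400,70,300),.008))
print('blue',rect('wrist',(H>100)&(H<130)&(S>80)&box(305,350,155,200),.032))
print('copper',rect('wrist',(H>=5)&(H<20)&(S<215)&(V>70)&box(320,365,130,170),.032))
for d in trace('wrist','sink_a')[:2]: print('trace',d['conf'],rect('wrist',d['mask'],.032))
print('housing',rect('wrist',(V>190)&(S<40)&box(50,125,90,210),.046))
for d in trace('wrist','housing')[:1]: print('trace h',d['conf'],rect('wrist',d['mask'],.046))
for n,p in (('corners',[[-200,55,8],[-200,-55,8],[68,0,130],[0,22,36]]),):
    y=np.radians(6.4);c,s=np.cos(y),np.sin(y)
    for q in p: print(q,px('wrist',[.6047+(c*q[0]-s*q[1])/1e3,-.0111+(s*q[0]+c*q[1])/1e3,q[2]/1e3]))
cv2.imwrite('pics/w1.png',cv2.resize(im[80:240,260:400],None,fx=4,fy=3.7,interpolation=cv2.INTER_CUBIC)[:,:,::-1])
```

```text
px [  8 157  70] [  8 153  75] [108 170 141] [  0 207  80] [165   8 126] [155  11 141]
station near part [531.6 -14.7 257.2 108.    6.3]
blue [510.6 -25.7  27.4  23.7  11.9]
copper [476.  -10.5  26.8  25.7  -1.8]
trace 0.7 [475.9 -10.1  26.3  25.8  88.3]
trace 0.59 [510.6 -25.9  27.5  23.8  11.9]
housing [ 517.9 -297.6  100.    59.9   -6.6]
trace h 0.59 [ 515.5 -286.   107.6   82.1   -6.6]
[-200, 55, 8] [[379.56214133  88.84906693]]
[-200, -55, 8] [[286.59788837  87.92563614]]
[68, 0, 130] [[332.29516805 350.63089733]]
[0, 22, 36] [[347.55038042 251.82985828]]
```

View pics/w1.png

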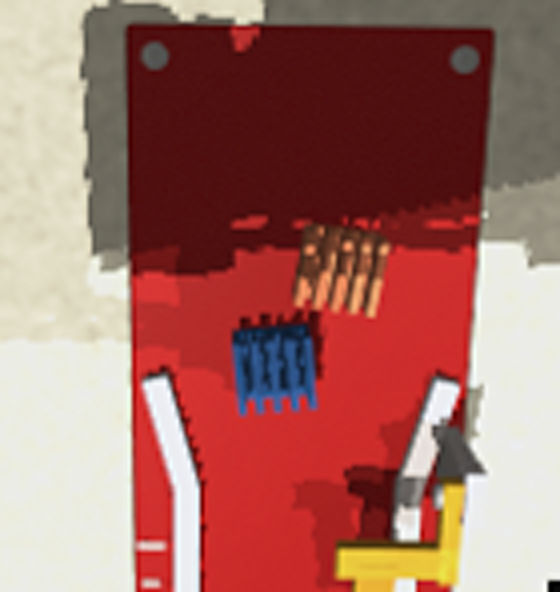

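The crop shows the fins running roughly along x, with clear gaps between the sinks. There are only two, copper and blue, and no grey one. The housing fit of 100 x 59.9 mm is good. I'll grasp blue first.

Request:
{"name": "servo_tool", "arguments": {
  "series": [
    [[-6, 6, 20, -0.09], [0, 0, 25, 0], [0, 0, 25, 0], [0, 0, 25, 0], [0, 0, 25, 0], [0, 0, 25, 0], [0, 0, 25, 0], [0, 0, 20, 0], [0, 0, 0, 0], [0, 0, 0, 0]]
  ],
  "claw": -0.4
}}

```text
t: 4.95
eef_pos: [0.5099, -0.0309, 0.0363]
ee_rot: [-3.141, -0.002, -2.932]
force: [-0.4, 0.2, 0.7]
width: 0.0613
gripper_force: 0.0
```

Run:
```python
from h import *
st(); im=grab('wrist'); im2=grab('scene'); K,r,t=cal('scene')
s=telemetry.get_state();p=px('scene',s['eef_pos'])[0].astype(int);print(p)
a=cv2.resize(im[100:400,150:500],(466,400));b=cv2.resize(im2[p[1]-60:p[1]+60,p[0]-50:p[0]+50],(333,400));
cv2.imwrite('pics/w2.png',np.hstack([a,b])[:,:,::-1])
```

```text
t 4.95 p [ 0.5099 -0.0309  0.0363] rpy [-3.141e+00 -2.000e-03 -2.932e+00] F [-0.4  0.2  0.7] w 0.0613 q [ 0.32  0.3  -0.58  0.   -0.69 -1.69]
[290 212]
```

View pics/w2.png

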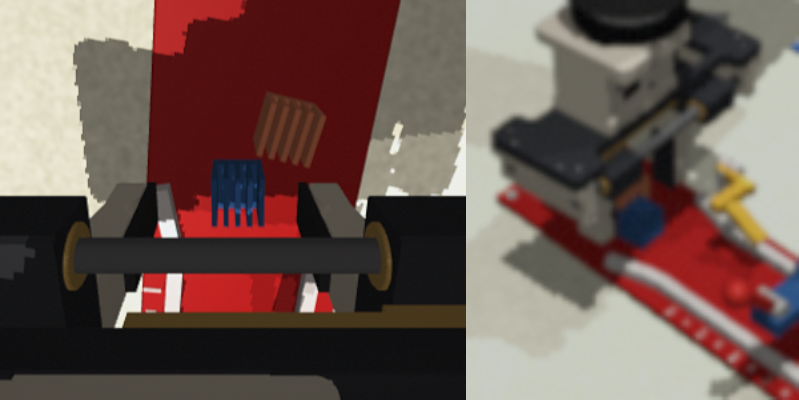

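The wrist view has blue at about (238,195) in the crop, laterally between the fingers at 155 and 300. I'll check its position along x numerically.

Run:
```python
from h import *
im=grab('wrist'); hsv=cv2.cvtColor(im,cv2.COLOR_RGB2HSV); H,S,V=[hsv[...,i].astype(int) for i in range(3)]
yy,xx=np.mgrid[:400,:640]
m=(H>100)&(H<130)&(S>80)&(xx>290)&(xx<360)&(yy>200)&(yy<275)
print(rect('wrist',m,.032), px('wrist',telemetry.get_state()['eef_pos']))
m=(H>=3)&(H<20)&(S<190)&(V>40)&(xx>330)&(xx<400)&(yy>160)&(yy<230)
print('cu',rect('wrist',m,.032))
```

```text
[509.3 -25.7  31.8  23.6  12. ] [[319.72681173 247.42993037]]
cu [476.  -10.9  28.5  27.6  -1.9]
```

Request:
{"name": "servo_tool", "arguments": {
  "series": [
    [[-3, 4, 5, 0], [0, 0, 10, 0], [0, 0, 7, 0], [0, 0, 0, 0], [0, 0, 0, 0], [0, 0, 0, 0], [0, 0, 0, 0], [0, 0, 0, 0], [0, 0, 0, 0], [0, 0, 0, 0]]
  ],
  "claw": -0.4
}}

```text
t: 5.93
eef_pos: [0.5136, -0.025, 0.0157]
ee_rot: [-3.141, 0.002, -2.931]
force: [-5.3, 3.3, 18.4]
width: 0.0613
gripper_force: 9.1
```

Request:
{"name": "servo_tool", "arguments": {
  "series": [
    [[0, 0, 0, 0], [0, 0, 0, 0], [0, 0, 0, 0], [0, 0, 0, 0], [0, 0, 0, 0], [0, 0, 0, 0], [0, 0, 0, 0], [0, 0, -20, 0], [0, 0, -20, 0], [0, 0, -20, 0]]
  ],
  "claw": 1,
  "grip_force": 20
}}

```text
t: 6.77
eef_pos: [0.512, -0.0254, 0.0744]
ee_rot: [-3.142, -0.002, -2.932]
force: [0.7, -0.0, -0.3]
width: 0.0239
gripper_force: 20.0
```

Request:
{"name": "servo_tool", "arguments": {
  "series": [
    [[0, 0, -30, 0], [-16, 35, 0, 0], [-16, 35, 0, 0], [-16, 35, 0, 0], [-16, 35, 0, 0], [-16, 35, 0, 0], [-16, 35, 0, 0], [-16, 35, 0, 0], [-16, 35, 0, 0], [-3, 9, 0, 0]]
  ]
}}

```text
t: 7.6
eef_pos: [0.5816, 0.2896, 0.1036]
ee_rot: [3.141, 0.001, -2.929]
force: [-0.0, 0.2, 0.2]
width: 0.024
gripper_force: 2.0
```

Run:
```python
from h import *
st(); im=grab('wrist')
p=telemetry.get_state()['eef_pos'].copy() if hasattr(telemetry.get_state()['eef_pos'],'copy') else 0
for n in ('spool','flux_tin'):
  for c in ('wrist',):
    for d in recognise(c,n)[:2]: print(n,np.round(d['position'],3),d['conf'])
print(px('wrist',[[.435,.278,.04],[.665,.288,.036],[.58,.284,.003]]))
cv2.imwrite('pics/w3.png',im[:,:,::-1])
```

```text
t 7.6 p [0.5816 0.2896 0.1036] rpy [ 3.141e+00  1.000e-03 -2.929e+00] F [-0.   0.2  0.2] w 0.024 q [ 0.76  0.41 -0.2   0.   -0.95 -2.12]
spool [0.446 0.277 0.043] 0.95
spool [0.596 0.04  0.005] 0.63
flux_tin [0.673 0.302 0.042] 0.79
[[356.03876661   1.22976438]
 [302.62074908 298.70025096]
 [318.46508016 196.91582436]]
```

View pics/w3.png

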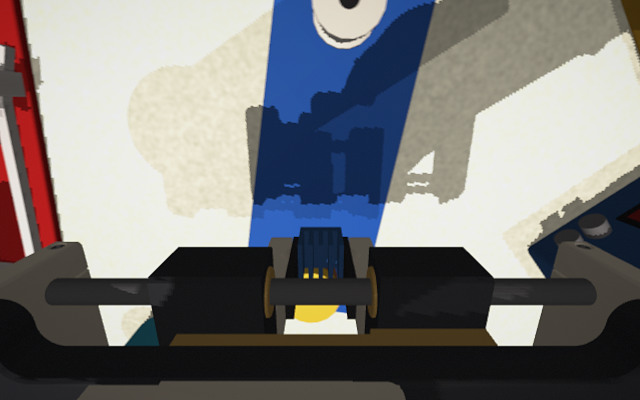

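Blue is still between the fingers at (322,250). The grip has just slackened, so I'll grip again and lower it here.

Request:
{"name": "servo_tool", "arguments": {
  "series": [
    [[0, 0, 0, 0], [1, -4, 0, 0], [0, 0, 15, 0], [0, 0, 15, 0], [0, 0, 15, 0], [0, 0, 15, 0], [0, 0, 15, 0], [0, 0, 8, 0], [0, 0, 5, 0], [0, 0, 0, 0]]
  ],
  "claw": 1,
  "grip_force": 25
}}

```text
t: 8.58
eef_pos: [0.5801, 0.2793, 0.0159]
ee_rot: [-3.141, -0.001, -2.933]
force: [-0.8, -0.3, 0.2]
width: 0.0238
gripper_force: 25.0
```

Request:
{"name": "servo_tool", "arguments": {
  "series": [
    [[0, 0, 2, 0], [0, 0, 2, 0], [0, 0, 1, 0], [0, 0, 0, 0], [0, 0, 0, 0], [0, 0, 0, 0], [0, 0, 0, 0], [0, 0, 0, 0], [0, 0, 0, 0], [0, 0, 0, 0]]
  ]
}}

```text
t: 9.42
eef_pos: [0.5805, 0.2804, 0.0116]
ee_rot: [-3.142, -0.0, -2.932]
force: [0.9, 0.5, -0.6]
width: 0.024
gripper_force: 25.0
```

Request:
{"name": "servo_tool", "arguments": {
  "series": [
    [[0, 0, 0, 0], [0, 0, 0, 0], [0, 0, 0, 0], [0, 0, 0, 0], [0, 0, 0, 0], [0, 0, 0, 0], [0, 0, -15, 0], [0, 0, -30, 0], [0, 0, -35, 0], [0, 0, -35, 0]]
  ],
  "claw": -0.1
}}

```text
t: 10.25
eef_pos: [0.58, 0.2799, 0.1273]
ee_rot: [-3.141, -0.002, -2.932]
force: [0.6, 0.4, -0.4]
width: 0.0481
gripper_force: 0.0
```

Request:
{"name": "servo_tool", "arguments": {
  "series": [
    [[20, -33, 0, 0], [20, -33, 0, 0], [20, -33, 0, 0], [20, -33, 0, 0], [20, -33, 0, 0], [20, -33, 0, 0], [20, -33, 0, 0], [20, -33, 0, 0], [0, 0, 0, 0.12], [0, 0, 0, 0.12]]
  ],
  "claw": -0.4
}}

```text
t: 11.08
eef_pos: [0.4781, -0.0131, 0.127]
ee_rot: [3.141, 0.001, 3.104]
force: [0.8, -0.5, -0.3]
width: 0.0615
gripper_force: 0.0
```

Run:
```python
from h import *
st(); im=grab('wrist'); K=0
print(px('wrist',telemetry.get_state()['eef_pos']))
for d in trace('wrist','sink_a')[:3]: 
    m=d['mask']; print(d['conf'],np.argwhere(m).mean(0),rect('wrist',m,.032))
sc=grab('scene')
for d in recognise('scene','sink_a')[:4]: print(np.round(d['position'],3),d['conf'])
b=sc[120:300,240:480]
a=im[100:300,180:480]
cv2.imwrite('pics/w4.png',np.hstack([cv2.resize(a,(450,300)),cv2.resize(b,(350,300))])[:,:,::-1])
```

```text
t 11.08 p [ 0.4781 -0.0131  0.127 ] rpy [3.141e+00 1.000e-03 3.104e+00] F [ 0.8 -0.5 -0.3] w 0.0615 q [ 0.39  0.13 -0.55 -0.   -0.89 -1.99]
[[318.70662661 247.61906948]]
0.73 [193.22269504 323.16170213] [474.9  -8.2  27.7  23.2  -1.9]
[ 0.525 -0.298  0.037] 0.73
[ 0.485 -0.021  0.026] 0.46
[0.587 0.274 0.021] 0.42
[0.572 0.013 0.054] 0.16
```

View pics/w4.png

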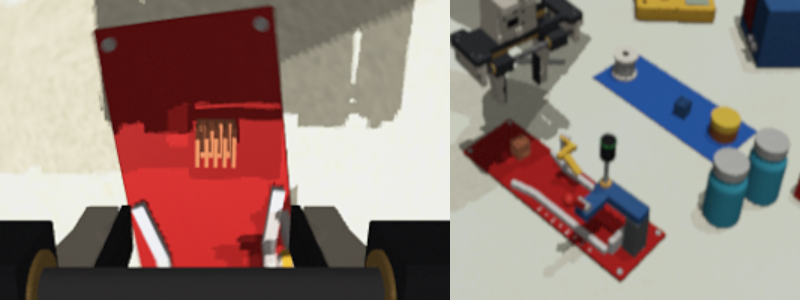

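Blue stands on the mat at (682,105), and copper sits at (216,145) in the crop, ahead of the fingers as expected.

Request:
{"name": "servo_tool", "arguments": {
  "series": [
    [[1, 3, 20, 0], [0, 0, 20, 0], [0, 0, 20, 0], [0, 0, 20, 0], [0, 0, 16, 0], [0, 0, 10, 0], [0, 0, 5, 0], [0, 0, 0, 0], [0, 0, 0, 0], [0, 0, 0, 0]]
  ]
}}

```text
t: 12.12
eef_pos: [0.4787, -0.0078, 0.0162]
ee_rot: [3.141, 0.001, 3.113]
force: [0.4, -0.3, 0.7]
width: 0.0613
gripper_force: 0.0
```

Request:
{"name": "servo_tool", "arguments": {
  "series": [
    [[0, 0, 0, 0], [0, 0, 0, 0], [0, 0, 0, 0], [0, 0, 0, 0], [0, 0, 0, 0], [0, 0, 0, 0], [0, 0, 0, 0], [0, 0, -25, 0], [0, 0, -30, 0], [0, 0, -35, 0]]
  ],
  "claw": 1,
  "grip_force": 25
}}

```text
t: 12.95
eef_pos: [0.4767, -0.0086, 0.1053]
ee_rot: [-3.14, -0.004, 3.111]
force: [0.7, 0.9, 0.0]
width: 0.0236
gripper_force: 25.0
```

Request:
{"name": "servo_tool", "arguments": {
  "series": [
    [[-4.4, 36.3, 0, 0], [-4.4, 36.3, 0, 0], [-4.4, 36.3, 0, 0], [-4.4, 36.3, 0, 0], [-4.4, 36.3, 0, 0], [-4.4, 36.3, 0, 0], [-4.4, 36.3, 0, 0], [-4.4, 36.3, 0, 0], [0, 0, 10, 0], [0, 0, 15, 0]]
  ]
}}

```text
t: 13.78
eef_pos: [0.5228, 0.284, 0.081]
ee_rot: [3.14, 0.002, 3.114]
force: [-0.1, -0.8, 0.5]
width: 0.0239
gripper_force: 25.0
```

Request:
{"name": "servo_tool", "arguments": {
  "series": [
    [[0, 0, 15, 0], [0, 0, 15, 0], [0, 0, 15, 0], [0, 0, 10, 0], [0, 0, 6, 0], [0, 0, 5, 0], [0, 0, 2, 0], [0, 0, 0, 0], [0, 0, 0, 0], [0, 0, 0, 0]]
  ]
}}

```text
t: 14.62
eef_pos: [0.5224, 0.2814, 0.0133]
ee_rot: [3.141, 0.001, 3.111]
force: [-0.1, -0.5, -1.6]
width: 0.0237
gripper_force: 25.0
```

Request:
{"name": "servo_tool", "arguments": {
  "series": [
    [[0, 0, 2, 0], [0, 0, 0, 0], [0, 0, 0, 0], [0, 0, 0, 0], [0, 0, 0, 0], [0, 0, 0, 0], [0, 0, 0, 0], [0, 0, 0, 0], [0, 0, 0, 0], [0, 0, 0, 0]]
  ]
}}

```text
t: 15.45
eef_pos: [0.5221, 0.2811, 0.0107]
ee_rot: [3.142, 0.0, 3.111]
force: [-1.1, -1.2, 1.8]
width: 0.0235
gripper_force: 25.0
```

Request:
{"name": "servo_tool", "arguments": {
  "series": [
    [[0, 0, 0, 0], [0, 0, 0, 0], [0, 0, 0, 0], [0, 0, 0, 0], [0, 0, 0, 0], [0, 0, -20, 0], [0, 0, -35, 0], [0, 0, -40, 0], [0, 0, -40, 0], [0, 0, -40, 0]]
  ],
  "claw": -0.1
}}

```text
t: 16.28
eef_pos: [0.5217, 0.2807, 0.1874]
ee_rot: [-3.141, -0.0, 3.111]
force: [1.2, 0.5, -0.2]
width: 0.0485
gripper_force: 0.0
```

Request:
{"name": "servo_tool", "arguments": {
  "series": [
    [[0, -40, 0, 0], [0, -40, 0, 0], [0, -40, 0, 0], [0, -40, 0, 0], [0, -40, 0, 0], [0, -40, 0, 0], [0, -40, 0, 0], [0, -40, 0, 0], [0, -40, 0, 0], [0, -40, 0, 0]]
  ],
  "claw": -1
}}

```text
t: 17.12
eef_pos: [0.5095, -0.1206, 0.1859]
ee_rot: [3.141, 0.001, 3.112]
force: [1.0, 1.3, 1.1]
width: 0.0876
gripper_force: 0.0
```

Request:
{"name": "servo_tool", "arguments": {
  "series": [
    [[0, -40, 0, 0], [0, -40, 0, 0], [0, -40, 0, 0], [0, -40, 0, 0], [0, -18, 0, 0.085], [0, 0, 0, 0], [0, 0, 0, 0], [0, 0, 0, 0], [0, 0, 0, 0], [0, 0, 0, 0]]
  ]
}}

```text
t: 17.95
eef_pos: [0.5048, -0.2957, 0.1858]
ee_rot: [3.142, 0.0, 3.028]
force: [-1.0, -0.2, -0.2]
width: 0.0874
gripper_force: 0.0
```

Run:
```python
from h import *
st(); im=grab('wrist','w5.png'); hsv=cv2.cvtColor(im,cv2.COLOR_RGB2HSV)
for d in trace('wrist','housing')[:1]: print(d['conf'],np.argwhere(d['mask']).mean(0))
m=(hsv[...,2]>190)&(hsv[...,1]<40)&d['mask']; print(rect('wrist',m,.046))
sc=grab('scene')
K=cv2.cvtColor(sc,cv2.COLOR_RGB2HSV)
H,S,V=[K[...,i].astype(int) for i in range(3)]
print('station',rect('scene',((H<8)|(H>172))&(S>150)&(V>60)&(np.mgrid[:400,:640][1]<400)&(np.mgrid[:400,:640][1]>240),.008))
for n in ('spool','flux_tin','sink_a'):
  for d in recognise('scene',n)[:3]: print(n,np.round(d['position'],3),d['conf'])
```

```text
t 17.95 p [ 0.5048 -0.2957  0.1858] rpy [3.142 0.    3.028] F [-1.  -0.2 -0.2] w 0.0874 q [-0.2   0.24 -0.25 -0.   -1.08 -1.49]
0.79 [193.18508679 320.2419412 ]
[ 527.4 -297.4   82.3   60.    -6.4]
station [579.5 -14.1 344.6 106.9   6.4]
spool [ 0.686 -0.077  0.113] 0.56
flux_tin [0.668 0.281 0.036] 0.69
sink_a [0.586 0.272 0.021] 0.56
```

View pics/w5.png

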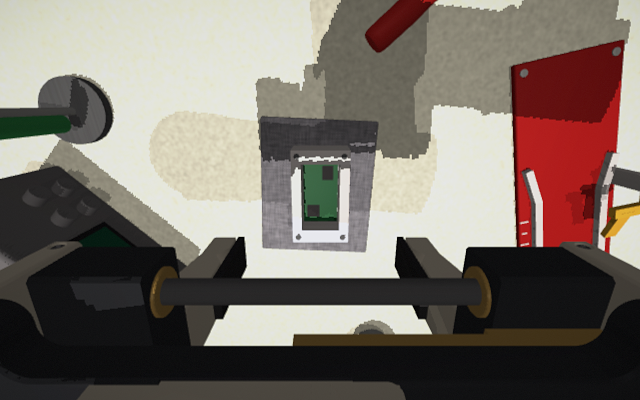

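The wrist view shows the housing at about (320,195) with its rim edges at x 294 to 348, aligned with the fingers.

Request:
{"name": "servo_tool", "arguments": {
  "series": [
    [[-13, 0, 10, 0], [0, 0, 25, 0], [0, 0, 30, 0], [0, 0, 30, 0], [0, 0, 30, 0], [0, 0, 20, 0], [0, 0, 15, 0], [0, 0, 8, 0], [0, 0, 0, 0], [0, 0, 0, 0]]
  ],
  "claw": -1
}}

```text
t: 19.08
eef_pos: [0.5178, -0.2982, 0.0178]
ee_rot: [-3.141, -0.0, 3.027]
force: [-0.8, -0.8, 1.6]
width: 0.0879
gripper_force: 0.0
```

Request:
{"name": "servo_tool", "arguments": {
  "series": [
    [[0, 0, 0, 0], [0, 0, 0, 0], [0, 0, 0, 0], [0, 0, 0, 0], [0, 0, 0, 0], [0, 0, 0, 0], [0, 0, 0, 0], [0, 0, 0, 0], [0, 0, -5, 0], [0, 0, -10, 0]]
  ],
  "claw": 1,
  "grip_force": 45
}}

```text
t: 19.92
eef_pos: [0.516, -0.2977, 0.0314]
ee_rot: [3.141, -0.003, 3.026]
force: [-0.5, 0.3, -2.9]
width: 0.0594
gripper_force: 45.0
```

Request:
{"name": "servo_tool", "arguments": {
  "series": [
    [[0, 0, -30, 0], [0, 0, -30, 0], [5.4, 34.4, 0, 0], [5.4, 34.4, 0, 0], [5.4, 34.4, 0, 0], [5.4, 34.4, 0, 0], [5.4, 34.4, 0, 0], [5.4, 34.4, 0, 0], [5.4, 34.4, 0, 0], [5.4, 34.4, 0, 0]]
  ]
}}

```text
t: 20.75
eef_pos: [0.5057, -0.0183, 0.0931]
ee_rot: [3.141, 0.0, 3.026]
force: [1.1, 0.3, -2.5]
width: 0.0598
gripper_force: 45.0
```

Request:
{"name": "servo_tool", "arguments": {
  "series": [
    [[0, 0, 0, -0.113], [0, 0, 0, -0.113], [0, 0, 0, 0], [0, 0, 0, 0], [0, 0, 0, 0], [0, 0, 0, 0], [0, 0, 10, 0], [0, 0, 10, 0], [0, 0, 10, 0], [0, 0, 0, 0]]
  ]
}}

```text
t: 21.58
eef_pos: [0.5043, -0.0205, 0.0597]
ee_rot: [-3.141, -0.005, -3.032]
force: [-0.7, 0.0, -2.0]
width: 0.0597
gripper_force: 45.0
```

Run:
```python
from h import *
s=st(); im=grab('wrist'); sc=grab('scene'); si=grab('side')
# housing top-rim front corners by pose, predicted in scene for both station hypotheses
y=np.radians(6.4);c,sn=np.cos(y),np.sin(y)
hsv=cv2.cvtColor(im,cv2.COLOR_RGB2HSV);H,S,V=[hsv[...,i].astype(int) for i in range(3)]
red=((H<5)|(H>174))&(S>150)&(V>40)
print('wrist station',rect('wrist',red,.008))
a=cv2.resize(im[0:300,170:480],(413,400)); p=px('scene',s['eef_pos'])[0].astype(int); b=cv2.resize(sc[p[1]-40:p[1]+60,p[0]-35:p[0]+60],(380,400))
cv2.imwrite('pics/w6.png',np.hstack([a,b])[:,:,::-1])
```

```text
t 21.58 p [ 0.5043 -0.0205  0.0597] rpy [-3.141 -0.005 -3.032] F [-0.7  0.  -2. ] w 0.0597 q [ 0.35  0.26 -0.57 -0.   -0.75 -1.81]
wrist station [464.7 -21.2 119.  109.7   6.4]
```

View pics/w6.png

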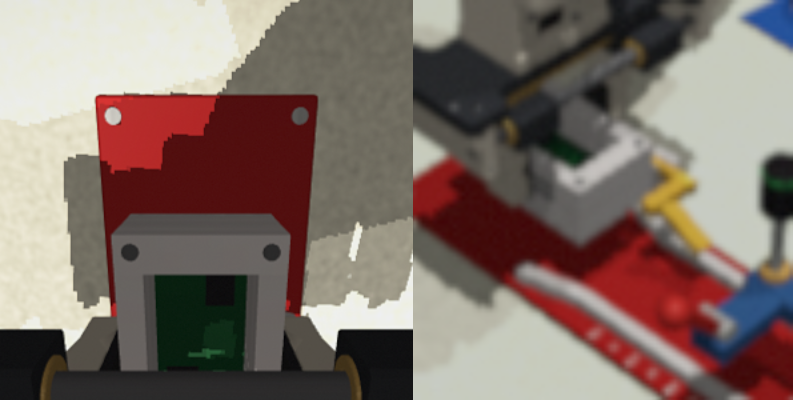

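The housing is held level above the apron. In the crop its near rim corners are at (112,236) and (290,236), and the plate corners are at (97,96) and (317,96). I can use the held housing to calibrate the wrist camera's lateral bias.

Run:
```python
from h import *
s=telemetry.get_state(); p=np.array(s['eef_pos']); Rm=R.from_euler('xyz',s['ee_rot']).as_matrix()
def f(u,v,z):
    q=ray('wrist',(170+u/1.3323,v*.75),z); print(np.round(q*1e3,1), 'tool xy',np.round((Rm.T@(q-p))[:2]*1e3,1))
for u,v in((112,236),(290,236)): f(u,v,.0879)
for u,v in((97,96),(317,96)): f(u,v,.008)
y=np.radians(6.4)
# predicted station lateral axis from scene/side cams: rail & plate
for c in ('scene','side'):
  for d in recognise(c,'housing')[:1]: print(c,np.round(d['position'],4))
  print(px(c,p+[0,0,.028]))
# housing rim centre seen by scene: expected rim top polygon for TCP-centred housing
```

```text
[461.3 -54.7  87.9] tool xy [ 48.4 -29.6]
[454.6   5.7  87.9] tool xy [48.4 31.2]
[412.1 -81.1   8. ] tool xy [100.1 -50.3]
[400.1  26.8   8. ] tool xy [100.1  58.2]
scene [ 0.5412 -0.0163  0.0809]
[[292.0444173  192.77671719]]
side [ 0.4722 -0.0488  0.0684]
[[306.04209024 221.92435666]]
```

Request:
{"name": "servo_tool", "arguments": {
  "series": [
    [[12, 2, 0, 0], [13, 0, 0, 0], [0, 0, 10, 0], [0, 0, 10, 0], [0, 0, 8, 0], [0, 0, 6, 0], [0, 0, 4, 0], [0, 0, 0, 0], [0, 0, 0, 0], [0, 0, 0, 0]]
  ]
}}

```text
t: 22.67
eef_pos: [0.4815, -0.0205, 0.0248]
ee_rot: [-3.142, 0.0, -3.031]
force: [-1.0, -0.1, -3.6]
width: 0.0599
gripper_force: 45.0
```

Request:
{"name": "servo_tool", "arguments": {
  "series": [
    [[0, 0, 1, 0], [0, 0, 1, 0], [0, 0, 1, 0], [0, 0, 0, 0], [0, 0, 0, 0], [0, 0, 0, 0], [0, 0, 0, 0], [0, 0, 0, 0], [0, 0, 0, 0], [0, 0, 0, 0]]
  ]
}}

```text
t: 23.5
eef_pos: [0.4812, -0.0206, 0.0216]
ee_rot: [3.142, 0.0, -3.031]
force: [-0.5, 0.1, -3.4]
width: 0.0599
gripper_force: 45.0
```

Request:
{"name": "servo_tool", "arguments": {
  "series": [
    [[0, 0, 1, 0], [0, 0, 1, 0], [0, 0, 0, 0], [0, 0, 0, 0], [0, 0, 0, 0], [0, 0, 0, 0], [0, 0, 0, 0], [0, 0, 0, 0], [0, 0, 0, 0], [0, 0, 0, 0]]
  ]
}}

```text
t: 24.33
eef_pos: [0.4813, -0.0206, 0.0201]
ee_rot: [-3.142, 0.0, -3.031]
force: [-3.6, 1.0, 5.7]
width: 0.06
gripper_force: 45.0
```

Request:
{"name": "servo_tool", "arguments": {
  "series": [
    [[0, 0, 0, 0], [0, 0, 0, 0], [0, 0, 0, 0], [0, 0, 0, 0], [0, 0, 0, 0], [0, 0, 0, 0], [0, 0, -15, 0], [0, 0, -35, 0], [0, 0, -40, 0], [0, 0, -40, 0]]
  ],
  "claw": -1
}}

```text
t: 25.17
eef_pos: [0.4803, -0.0209, 0.1507]
ee_rot: [-3.141, -0.002, -3.031]
force: [1.5, 0.6, -0.7]
width: 0.0875
gripper_force: 0.0
```

Run:
```python
from h import *
s=st(); im=grab('wrist'); sc=grab('scene')
a=cv2.resize(im[60:340,170:480],(443,400)); p=px('scene',[.53,-.02,.02])[0].astype(int); b=cv2.resize(sc[p[1]-50:p[1]+50,p[0]-44:p[0]+44],(352,400))
cv2.imwrite('pics/w7.png',np.hstack([a,b])[:,:,::-1])
```

```text
t 25.17 p [ 0.4803 -0.0209  0.1507] rpy [-3.141e+00 -2.000e-03 -3.031e+00] F [ 1.5  0.6 -0.7] w 0.0875 q [ 0.37  0.11 -0.51 -0.   -0.96 -1.83]
```

View pics/w7.png

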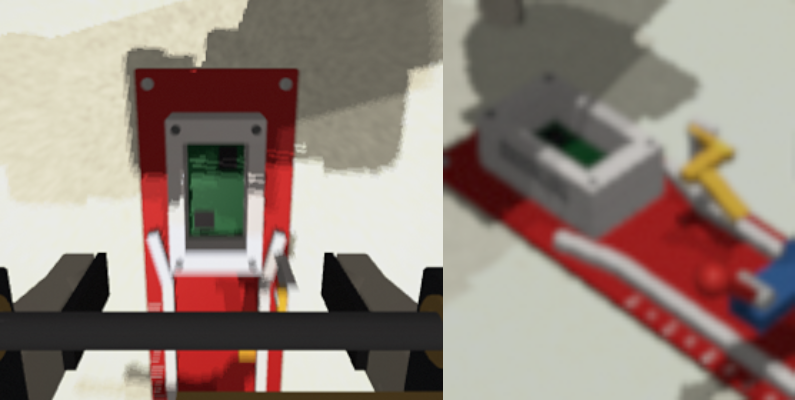

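The wrist view shows the housing between the rail ends. Housing centre is at about 215 px against a rail centre of about 216.5 px, so it is well centred. I'll regrip lightly and slide it forward 18 mm, so that there is room to push from behind within reach.

Request:
{"name": "servo_tool", "arguments": {
  "series": [
    [[0, 1, 30, 0], [0, 0, 40, 0], [0, 0, 35, 0], [0, 0, 20, 0], [0, 0, 3, 0], [0, 0, 0, 0], [0, 0, 0, 0], [0, 0, 0, 0], [0, 0, 0, 0], [0, 0, 0, 0]]
  ]
}}

```text
t: 26.1
eef_pos: [0.4819, -0.0193, 0.0228]
ee_rot: [3.141, 0.003, -3.031]
force: [-0.2, 0.2, -0.6]
width: 0.088
gripper_force: 0.0
```

Request:
{"name": "servo_tool", "arguments": {
  "series": [
    [[0, 0, 0, 0], [0, 0, 0, 0], [0, 0, 0, 0], [0, 0, 0, 0], [0, 0, 0, 0], [-5, 0, 0, 0], [-5, 0, 0, 0], [-5, 0, 0, 0], [-5, 0, 0, 0], [0, 0, 0, 0]]
  ],
  "claw": 1,
  "grip_force": 10
}}

```text
t: 26.93
eef_pos: [0.5005, -0.0177, 0.0214]
ee_rot: [-3.141, -0.002, -3.031]
force: [-3.3, -0.9, 6.9]
width: 0.0599
gripper_force: 10.0
```

Request:
{"name": "servo_tool", "arguments": {
  "series": [
    [[0, 0, 0, 0], [0, 0, 0, 0], [0, 0, 0, 0], [0, 0, 0, 0], [0, 0, 0, 0], [0, 0, -20, 0], [0, 0, -35, 0], [0, 0, -40, 0], [0, 0, -20, -0.12], [0, 0, 0, -0.12]]
  ],
  "claw": -1
}}

```text
t: 27.77
eef_pos: [0.504, -0.0167, 0.1418]
ee_rot: [-3.14, 0.009, -2.785]
force: [0.9, 0.6, -0.9]
width: 0.0874
gripper_force: 0.0
```

Request:
{"name": "servo_tool", "arguments": {
  "series": [
    [[0, 0, 0, -0.122], [0, 0, 0, -0.122], [0, 0, 0, -0.122], [0, 0, 0, -0.122], [0, 0, 0, -0.122], [0, 0, 0, -0.122], [0, 0, 0, -0.122], [0, 0, 0, -0.122], [0, 0, 0, -0.122], [0, 0, 0, -0.122]]
  ],
  "claw": 1,
  "grip_force": 30
}}

```text
t: 28.6
eef_pos: [0.5009, -0.0173, 0.1366]
ee_rot: [-3.141, 0.0, -1.565]
force: [-0.3, 0.2, 0.9]
width: 0.0265
gripper_force: 0.0
```

Run:
```python
from h import *
s=st()
y=np.radians(6.4);c,sn=np.cos(y),np.sin(y)
O=np.array([.6049,-.006])
def W(x,yy): return O+np.array([c*x-sn*yy,sn*x+c*yy])/1e3
t=W(-192,-14); print(t,totool([t[0],t[1],.15]))
```

```text
t 28.6 p [ 0.5009 -0.0173  0.1366] rpy [-3.141  0.    -1.565] F [-0.3  0.2  0.9] w 0.0265 q [ 0.36  0.15 -0.49 -0.   -0.93 -0.35]
[ 0.41565712 -0.04131479] [ 23.5  85.3 -13.4]
```

Run:
```python
from h import *
for z in (.10,.12,.14): 
    a=ray('scene',(248.7,194),z);b=ray('scene',(327,165.5),z); print(z,np.round(a,3),np.round(b,3),np.linalg.norm(a-b))
im=grab('scene'); p=px('scene',telemetry.get_state()['eef_pos'])[0].astype(int); print(p)
b=cv2.resize(im[p[1]-80:p[1]+50,p[0]-70:p[0]+90],(738,600)); cv2.imwrite('pics/w8.png',b[:,:,::-1])
```

```text
0.1 [ 0.458 -0.106  0.1  ] [0.486 0.105 0.1  ] 0.21272823082203401
0.12 [ 0.479 -0.119  0.12 ] [0.506 0.086 0.12 ] 0.20623528543405864
0.14 [ 0.5   -0.131  0.14 ] [0.527 0.067 0.14 ] 0.19974234004608316
[291 175]
```

View pics/w8.png

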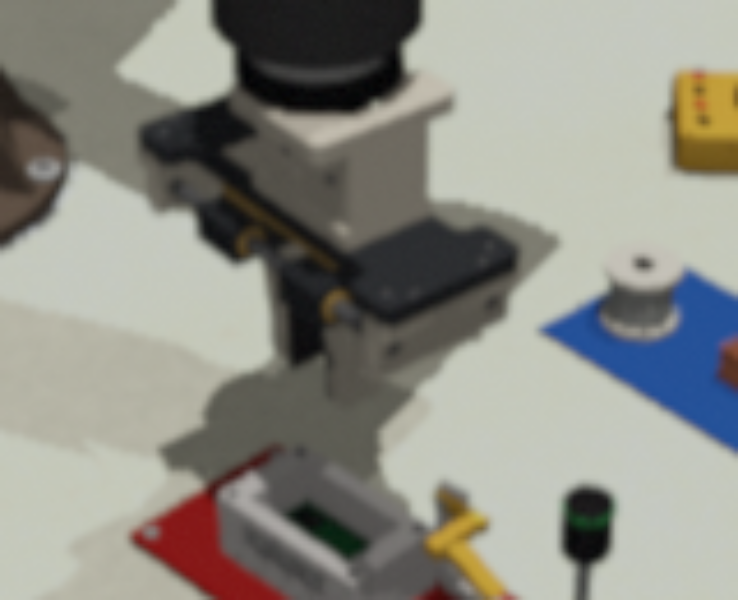

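The long 193 mm side of the body lies along the closing line. Closing along x would drive the body into the probe rod at home position. With the closing line along y, only 39 mm of body reaches ahead, and the shut fingers at y ≈ -14 stay clear of the catch. I'll turn back to that.

Request:
{"name": "servo_tool", "arguments": {
  "series": [
    [[0, 0, 0, 0.122], [0, 0, 0, 0.122], [0, 0, 0, 0.122], [0, 0, 0, 0.122], [0, 0, 0, 0.122], [0, 0, 0, 0.122], [0, 0, 0, 0.122], [0, 0, 0, 0.122], [0, 0, 0, 0.122], [0, 0, 0, 0.122]]
  ],
  "claw": 1
}}

```text
t: 29.48
eef_pos: [0.5009, -0.0174, 0.1366]
ee_rot: [3.142, 0.0, -2.8]
force: [-0.2, 0.2, 0.6]
width: 0.0002
gripper_force: 0.0
```

Request:
{"name": "servo_tool", "arguments": {
  "series": [
    [[0, 0, 0, 0.122], [0, 0, 0, 0.122], [25, -5, 0, 0], [25, -5, 0, 0], [25, -5, 0, 0], [0, 0, 35, 0], [0, 0, 35, 0], [0, 0, 20, 0], [0, 0, 12, 0], [0, 0, 5, 0]]
  ]
}}

```text
t: 30.32
eef_pos: [0.4267, -0.0407, 0.0279]
ee_rot: [-3.141, -0.003, -3.038]
force: [-0.1, -0.3, 0.5]
width: 0.0005
gripper_force: 0.0
```

Run:
```python
from h import *
s=st(); im=grab('side'); p=px('side',s['eef_pos'])[0].astype(int); print(p)
b=cv2.resize(im[p[1]-50:p[1]+40,p[0]-30:p[0]+110],(780,501)); cv2.imwrite('pics/w9.png',b[:,:,::-1])
```

```text
t 30.32 p [ 0.4267 -0.0407  0.0279] rpy [-3.141e+00 -3.000e-03 -3.038e+00] F [-0.1 -0.3  0.5] w 0.0005 q [ 0.37  0.2  -0.76 -0.   -0.61 -1.84]
[268 260]
```

View pics/w9.png

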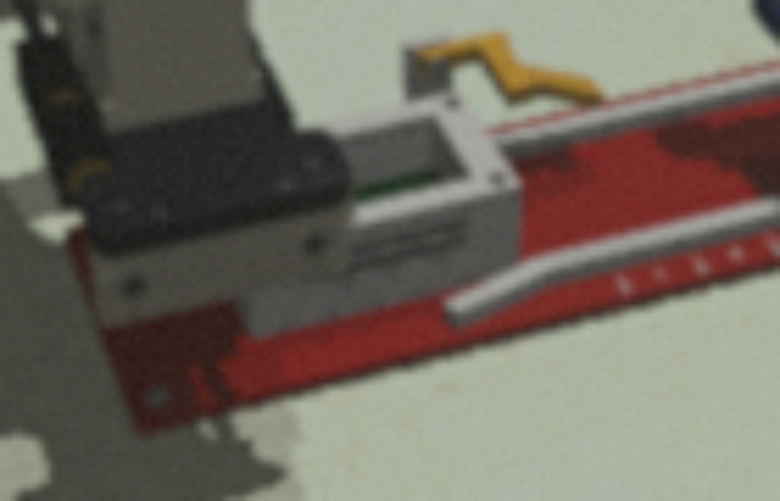

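The side view shows the housing with its front end between the flares, the shut gripper just behind it, and the catch hanging down. Now I'll push.

Request:
{"name": "servo_tool", "arguments": {
  "series": [
    [[-6, 0, 0, -0.008], [-8, 0, 0, 0], [-8, 0, 0, 0], [-8, 0, 0, 0], [-8, 0, 0, 0], [-8, 0, 0, 0], [-8, 0, 0, 0], [-8, 0, 0, 0], [-8, 0, 0, 0], [0, 0, 0, 0]]
  ]
}}

```text
t: 31.2
eef_pos: [0.5001, -0.0318, 0.0297]
ee_rot: [3.142, 0.002, -3.026]
force: [0.8, 0.6, -0.3]
width: 0.0007
gripper_force: 0.0
```

Request:
{"name": "servo_tool", "arguments": {
  "series": [
    [[-9, 0, 0, 0], [-9, 0, 0, 0], [-9, 0, 0, 0], [-9, 0, 0, 0], [-9, 0, 0, 0], [-9, 0, 0, 0], [-9, 0, 0, 0], [-9, 0, 0, 0], [-6, 0, 0, 0], [0, 0, 0, 0]]
  ]
}}

```text
t: 32.03
eef_pos: [0.5768, -0.0231, 0.0296]
ee_rot: [-3.142, 0.001, -3.027]
force: [0.6, -0.3, -0.2]
width: 0.0006
gripper_force: 0.0
```

Run:
```python
from h import *
s=st(); im=grab('side'); p=px('side',[.6,0,.04])[0].astype(int)
b=cv2.resize(im[p[1]-60:p[1]+40,p[0]-60:p[0]+100],(800,500)); cv2.imwrite('pics/w10.png',b[:,:,::-1])
```

```text
t 32.03 p [ 0.5768 -0.0231  0.0296] rpy [-3.142e+00  1.000e-03 -3.027e+00] F [ 0.6 -0.3 -0.2] w 0.0006 q [ 0.3   0.4  -0.44  0.   -0.73 -1.75]
```

View pics/w10.png

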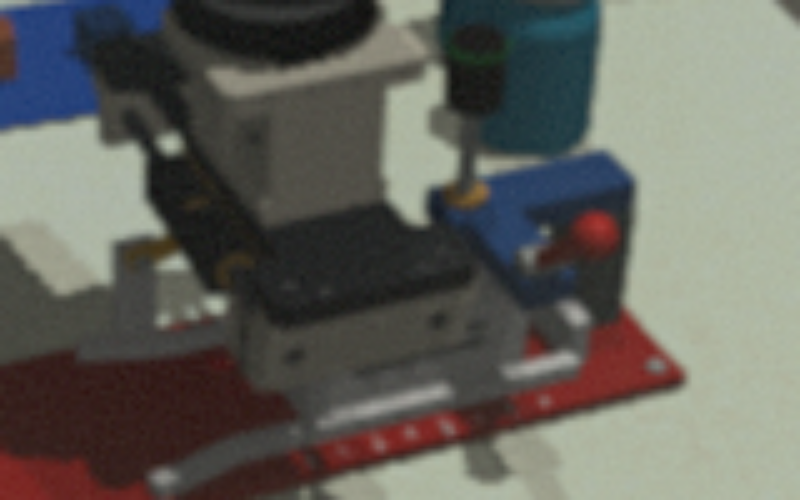

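The side view shows the housing going under the bracket flat, with the gripper still well short of the knob. About 26 mm remain.

Request:
{"name": "servo_tool", "arguments": {
  "series": [
    [[-4, 0, 0, 0], [-4, 0, 0, 0], [-4, 0, 0, 0], [-4, 0, 0, 0], [-4, 0, 0, 0], [-2, 0, 0, 0], [0, 0, 0, 0], [0, 0, 0, 0], [0, 0, 0, 0], [0, 0, 0, 0]]
  ]
}}

```text
t: 32.92
eef_pos: [0.5962, -0.021, 0.0294]
ee_rot: [-3.142, -0.001, -3.027]
force: [-5.2, -0.5, 1.4]
width: 0.0003
gripper_force: 2.6
```

Request:
{"name": "servo_tool", "arguments": {
  "series": [
    [[-1, 0, 0, 0], [-1, 0, 0, 0], [-1, 0, 0, 0], [0, 0, 0, 0], [0, 0, 0, 0], [0, 0, 0, 0], [0, 0, 0, 0], [0, 0, 0, 0], [0, 0, 0, 0], [0, 0, 0, 0]]
  ]
}}

```text
t: 33.75
eef_pos: [0.5962, -0.0211, 0.0292]
ee_rot: [-3.141, -0.006, -3.027]
force: [-14.7, 0.7, 9.6]
width: 0.0003
gripper_force: 7.1
```

Request:
{"name": "servo_tool", "arguments": {
  "series": [
    [[4, 0, 0, 0], [0, 0, 0, 0], [0, 0, 0, 0], [0, 0, 0, 0], [0, 0, 0, 0], [0, 0, 0, 0], [0, 0, 0, 0], [0, 0, 0, 0], [0, 0, 0, 0], [0, 0, 0, 0]]
  ]
}}

```text
t: 34.58
eef_pos: [0.5961, -0.0209, 0.0296]
ee_rot: [3.142, 0.0, -3.027]
force: [-0.8, 0.8, 1.5]
width: 0.0005
gripper_force: 0.9
```

Run:
```python
from h import *
s=st(); O=[]
for c in ('side','scene'):
    im=grab(c); p=px(c,[.61,0,.04])[0].astype(int)
    O.append(cv2.resize(im[p[1]-50:p[1]+50,p[0]-50:p[0]+50],(400,400),interpolation=cv2.INTER_CUBIC))
    y=np.radians(6.4)
    tip=[.6049-22e-3*np.sin(y),-.006+22e-3*np.cos(y),.036]; q=px(c,tip)[0]-p+50; print(c,q*4)
cv2.imwrite('pics/w11.png',np.hstack(O)[:,:,::-1])
```

```text
t 34.58 p [ 0.5961 -0.0209  0.0296] rpy [ 3.142  0.    -3.027] F [-0.8  0.8  1.5] w 0.0005 q [ 0.29  0.43 -0.39  0.   -0.75 -1.75]
side [179.02193904 192.98499701]
scene [213.81258123 189.3843525 ]
```

View pics/w11.png

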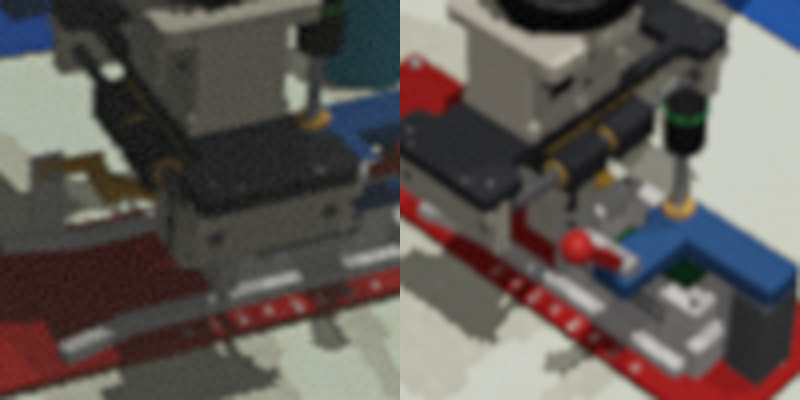

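Request:
{"name": "servo_tool", "arguments": {
  "series": [
    [[15, 0, 0, 0], [20, 0, 0, 0], [20, 0, -15, 0], [0, 0, -35, 0], [0, 0, -35, 0], [0, 0, -35, 0], [0, 0, -35, 0], [30, 0, 0, 0], [30, 0, 0, 0], [0, 0, 0, 0]]
  ]
}}

```text
t: 35.52
eef_pos: [0.4779, -0.0347, 0.1853]
ee_rot: [3.14, 0.001, -3.028]
force: [-0.5, -0.3, -1.3]
width: 0.0005
gripper_force: 0.0
```

Run:
```python
from h import *
s=st()
y=np.radians(6.4);c,sn=np.cos(y),np.sin(y)
def W(x,yy,z): return [.6049+(c*x-sn*yy)/1e3,-.006+(sn*x+c*yy)/1e3,z/1e3]
yy,xx=np.mgrid[:400,:640]
for cam in ('scene','side'):
    im=grab(cam,cam+'1.png'); old=cv2.imread(f'pics/{cam}0.png')[:,:,::-1]
    p=px(cam,W(-25,30,50))[0]
    for nm,I in (('old',old),('new',im)):
        h=cv2.cvtColor(np.ascontiguousarray(I),cv2.COLOR_RGB2HSV)
        m=(h[...,0]>15)&(h[...,0]<32)&(h[...,1]>140)&(h[...,2]>60)&(abs(xx-p[0])<28)&(abs(yy-p[1])<28)
        q=np.argwhere(m); print(cam,nm,len(q),q.mean(0).round(2),'min',q.min(0),'max',q.max(0),'rightmost rows',np.round(q[q[:,1]>q[:,1].max()-4].mean(0),1))
for cam in ('scene','wrist','side'):
    if cam=='wrist': grab('wrist','wr1.png')
    for d in recognise(cam,'housing')[:1]: print(cam,np.round(d['position'],3),d['conf'])
print('expected rim centre',W(56,0,48))
```

```text
t 35.52 p [ 0.4779 -0.0347  0.1853] rpy [ 3.140e+00  1.000e-03 -3.028e+00] F [-0.5 -0.3 -1.3] w 0.0005 q [ 0.34  0.07 -0.47 -0.   -1.04 -1.79]
scene old 133 [214.02 322.78] min [202 314] max [231 349] rightmost rows [230.2 347.8]
scene new 128 [213.88 322.53] min [202 314] max [231 349] rightmost rows [230.2 347.8]
side old 102 [222.13 329.96] min [217 314] max [227 344] rightmost rows [225.8 342.4]
side new 107 [222.12 329.97] min [217 314] max [227 345] rightmost rows [226.2 343.3]
wrist [ 0.668 -0.014  0.028] 0.71
side [ 0.643 -0.024  0.031] 0.55
expected rim centre [np.float64(0.6605510034729933), np.float64(0.00024226020355422664), 0.048]
```

The yellow pixels match the starting images with the catch down, so it has dropped behind the housing. The push was blocked at about 15 N, so the housing is home. Next I'll press the probe knob down from above with shut fingers.

Request:
{"name": "servo_tool", "arguments": {
  "series": [
    [[0, 0, -20, 0], [-28, 2, 0, 0], [-28, 2, 0, 0], [-28, 2, 0, 0], [-28, 2, 0, 0], [-28, 2, 0, 0], [-28, 2, 0, 0], [-28, 1, 0, 0], [0, 0, 0, 0], [0, 0, 0, 0]]
  ],
  "claw": 1
}}

```text
t: 36.65
eef_pos: [0.676, 0.0013, 0.2021]
ee_rot: [-3.141, -0.003, -3.027]
force: [-0.2, 1.1, -0.4]
width: 0.0006
gripper_force: 0.0
```

Run:
```python
from h import *
s=st(); print(totool([.671,0,.165]))
for c in ('scene','side'):
    grab(c)
    for n in ('probe_knob','lock_tip'):
        for d in recognise(c,n)[:2]: print(c,n,np.round(d['position'],3),round(d['conf'],2))
```

```text
t 36.65 p [0.676  0.0013 0.2021] rpy [-3.141e+00 -3.000e-03 -3.027e+00] F [-0.2  1.1 -0.4] w 0.0006 q [ 0.29  0.38 -0.02  0.   -1.18 -1.75]
[ 5.  -0.7 37.1]
scene probe_knob [0.528 0.27  0.02 ] 0.72
scene probe_knob [ 0.67  -0.003  0.144] 0.58
scene lock_tip [ 0.686 -0.083  0.109] 0.71
side probe_knob [ 0.662 -0.002  0.142] 0.49
side lock_tip [0.566 0.016 0.05 ] 0.67
```

Request:
{"name": "servo_tool", "arguments": {
  "series": [
    [[5, -1, 10, 0], [0, 0, 15, 0], [0, 0, 8, 0], [0, 0, 4, 0], [0, 0, 4, 0], [0, 0, 4, 0], [0, 0, 4, 0], [0, 0, 4, 0], [0, 0, 0, 0], [0, 0, 0, 0]]
  ]
}}

```text
t: 37.78
eef_pos: [0.6699, -0.0003, 0.1514]
ee_rot: [-3.142, -0.0, -3.027]
force: [-0.1, -0.2, 0.6]
width: 0.0004
gripper_force: 0.0
```

Request:
{"name": "servo_tool", "arguments": {
  "series": [
    [[0, 0, 3, 0], [0, 0, 3, 0], [0, 0, 3, 0], [0, 0, 3, 0], [0, 0, 3, 0], [0, 0, 0, 0], [0, 0, 0, 0], [0, 0, 0, 0], [0, 0, 0, 0], [0, 0, 0, 0]]
  ]
}}

```text
t: 38.62
eef_pos: [0.6698, -0.0004, 0.1364]
ee_rot: [3.142, -0.0, -3.027]
force: [0.2, 1.3, 0.6]
width: 0.0006
gripper_force: 0.0
```

Run:
```python
from h import *
s=st()
for c in ('scene','side'):
    im=grab(c,c+'2.png'); old=cv2.imread(f'pics/{c}0.png')[:,:,::-1]
    for nm,I in (('old',old),('new',im)):
        h=cv2.cvtColor(np.ascontiguousarray(I),cv2.COLOR_RGB2HSV); p=px(c,[.6725,0,.135])[0]
        yy,xx=np.mgrid[:400,:640]
        m=(h[...,0]>50)&(h[...,0]<90)&(h[...,1]>90)&(abs(xx-p[0])<15)&(abs(yy-p[1])<30)
        q=np.argwhere(m); print(c,nm,len(q),q.mean(0) if len(q) else '')
    print('px per 10mm',px(c,[[.6725,0,.155],[.6725,0,.125]]))
```

```text
t 38.62 p [ 6.698e-01 -4.000e-04  1.364e-01] rpy [ 3.142 -0.    -3.027] F [0.2 1.3 0.6] w 0.0006 q [ 0.29  0.41 -0.12 -0.   -1.04 -1.75]
scene old 30 [207.73333333 348.03333333]
scene new 14 [216.64285714 347.78571429]
px per 10mm [[349.62957925 204.26522601]
 [348.71168046 215.26854072]]
side old 9 [177.55555556 385.88888889]
side new 2 [189. 379.]
px per 10mm [[386.3247075  176.46073163]
 [385.15766165 189.5420054 ]]
```

The knob's green band has dropped about 24 mm, so the probe is following. I'll continue gently until it touches.

Request:
{"name": "servo_tool", "arguments": {
  "series": [
    [[0, 0, 2, 0], [0, 0, 2, 0], [0, 0, 2, 0], [0, 0, 0, 0], [0, 0, 0, 0], [0, 0, 0, 0], [0, 0, 0, 0], [0, 0, 0, 0], [0, 0, 0, 0], [0, 0, 0, 0]]
  ]
}}

```text
t: 39.55
eef_pos: [0.6699, -0.0003, 0.1305]
ee_rot: [3.142, -0.0, -3.027]
force: [0.3, 0.2, -0.2]
width: 0.0004
gripper_force: 0.0
```

Request:
{"name": "servo_tool", "arguments": {
  "series": [
    [[0, 0, 2, 0], [0, 0, 2, 0], [0, 0, 0, 0], [0, 0, 0, 0], [0, 0, 0, 0], [0, 0, 0, 0], [0, 0, 0, 0], [0, 0, 0, 0], [0, 0, 0, 0], [0, 0, 0, 0]]
  ]
}}

```text
t: 40.38
eef_pos: [0.6699, -0.0004, 0.1265]
ee_rot: [3.142, -0.0, -3.027]
force: [-0.6, 0.4, 0.4]
width: 0.0005
gripper_force: 0.0
```

Request:
{"name": "servo_tool", "arguments": {
  "series": [
    [[0, 0, 2, 0], [0, 0, 2, 0], [0, 0, 0, 0], [0, 0, 0, 0], [0, 0, 0, 0], [0, 0, 0, 0], [0, 0, 0, 0], [0, 0, 0, 0], [0, 0, 0, 0], [0, 0, 0, 0]]
  ]
}}

```text
t: 41.22
eef_pos: [0.6703, -0.0004, 0.1253]
ee_rot: [-3.141, 0.002, -3.026]
force: [-5.8, 0.7, 17.0]
width: 0.0008
gripper_force: 7.9
```

Request:
{"name": "servo_tool", "arguments": {
  "series": [
    [[0, 0, 1.5, 0], [0, 0, 1.5, 0], [0, 0, 0, 0], [0, 0, 0, 0], [0, 0, 0, 0], [0, 0, 0, 0], [0, 0, 0, 0], [0, 0, 0, 0], [0, 0, 0, 0], [0, 0, 0, 0]]
  ]
}}

```text
t: 42.05
eef_pos: [0.6704, -0.0004, 0.1248]
ee_rot: [-3.141, 0.003, -3.025]
force: [-13.4, 3.4, 30.5]
width: 0.0003
gripper_force: 15.2
```

Contact with the floor is at a TCP height of 0.125 m. That puts the tip at 23 mm and the pocket depth at about 25 mm, which is within 17 to 31. I'll lift off and go over the lever ball.

Request:
{"name": "servo_tool", "arguments": {
  "series": [
    [[0, 0, -6, 0], [0, 0, -20, 0], [0, 0, -35, 0], [-2, -24, 0, 0], [-2, -24, 0, 0], [-2, -24, 0, 0], [-2, -23, 0, 0], [0, 0, 0, 0], [0, 0, 0, 0], [0, 0, 0, 0]]
  ]
}}

```text
t: 42.88
eef_pos: [0.6886, -0.0937, 0.1802]
ee_rot: [3.141, -0.0, -3.027]
force: [0.2, 0.9, -0.0]
width: 0.0005
gripper_force: 0.0
```

Run:
```python
from h import *
s=st()
print(totool([.689,-.094,.13]))
for c in ('scene',):
    im=grab(c,c+'3.png'); h=cv2.cvtColor(im,cv2.COLOR_RGB2HSV); p=px(c,[.6725,0,.115])[0]
    yy,xx=np.mgrid[:400,:640]
    m=(h[...,0]>50)&(h[...,0]<90)&(h[...,1]>90)&(abs(xx-p[0])<15)&(abs(yy-p[1])<25)
    q=np.argwhere(m); print(len(q),q.mean(0) if len(q) else '')
    for n in ('lock_tip','sink_a'):
        for d in recognise(c,n)[:3]: print(n,np.round(d['position'],3),round(d['conf'],2))
```

```text
t 42.88 p [ 0.6886 -0.0937  0.1802] rpy [ 3.141 -0.    -3.027] F [ 0.2  0.9 -0. ] w 0.0005 q [ 0.14  0.42 -0.   -0.   -1.15 -1.6 ]
[-0.4 -0.3 50.2]
36 [219.83333333 346.94444444]
lock_tip [ 0.686 -0.083  0.11 ] 0.7
sink_a [0.526 0.271 0.022] 0.72
sink_a [0.584 0.274 0.024] 0.58
```

Request:
{"name": "servo_tool", "arguments": {
  "series": [
    [[0, 0, 20, 0], [0, 0, 20, 0], [0, 0, 10, 0], [0, 0, 5, 0], [0, 0, 5, 0], [0, 0, 5, 0], [0, 0, 5, 0], [0, 0, 5, 0], [0, 0, 5, 0], [0, 0, 0, 0]]
  ]
}}

```text
t: 43.87
eef_pos: [0.6888, -0.0936, 0.1002]
ee_rot: [3.141, 0.0, -3.027]
force: [0.6, -0.6, 1.3]
width: 0.0004
gripper_force: 0.6
```

Request:
{"name": "servo_tool", "arguments": {
  "series": [
    [[0, 0, 2, 0], [0, 0, 2, 0], [0, 0, 1, 0], [0, 0, 1, 0], [0, 0, 0, 0], [0, 0, 0, 0], [0, 0, 0, 0], [0, 0, 0, 0], [0, 0, 0, 0], [0, 0, 0, 0]]
  ]
}}

```text
t: 44.7
eef_pos: [0.6889, -0.0937, 0.0947]
ee_rot: [3.142, 0.0, -3.027]
force: [-0.5, 1.0, 4.2]
width: 0.0001
gripper_force: 2.0
```

Contact is at 0.0947 m, and the level ball top should be at 95 mm. I'll press a little more to be sure it reaches the stop, then withdraw and check.

Request:
{"name": "servo_tool", "arguments": {
  "series": [
    [[0, 0, 1, 0], [0, 0, 1, 0], [0, 0, 0, 0], [0, 0, 0, 0], [0, 0, 0, 0], [0, 0, -10, 0], [0, 0, -30, 0], [0, 0, -40, 0], [0, 0, -40, 0], [30, -25, 0, 0]]
  ]
}}

```text
t: 45.53
eef_pos: [0.6687, -0.1199, 0.221]
ee_rot: [-3.139, 0.013, -3.022]
force: [2.7, -2.3, 2.8]
width: 0.0004
gripper_force: 0.0
```

Request:
{"name": "servo_tool", "arguments": {
  "series": [
    [[30, -25, 0, 0], [30, -25, 0, 0], [30, -25, 0, 0], [30, -25, 0, 0], [0, 0, 0, 0], [0, 0, 0, 0], [0, 0, 0, 0], [0, 0, 0, 0], [0, 0, 0, 0], [0, 0, 0, 0]]
  ]
}}

```text
t: 46.37
eef_pos: [0.5547, -0.2344, 0.2122]
ee_rot: [3.141, -0.001, -3.026]
force: [0.1, 0.2, -0.1]
width: 0.0002
gripper_force: 0.0
```

Run:
```python
from h import *
s=st()
y=np.radians(6.4);c_,sn=np.cos(y),np.sin(y)
def W(x,yy,z): return [.6049+(c_*x-sn*yy)/1e3,-.006+(sn*x+c_*yy)/1e3,z/1e3]
yy,xx=np.mgrid[:400,:640]
for c in ('scene','side'):
    im=grab(c,c+'4.png'); h=cv2.cvtColor(im,cv2.COLOR_RGB2HSV)
    def blob(lo,hi,smin,p,r,vmin=50):
        m=(h[...,0]>=lo)&(h[...,0]<=hi)&(h[...,1]>smin)&(h[...,2]>vmin)&(abs(xx-p[0])<r)&(abs(yy-p[1])<r)
        q=np.argwhere(m)[:,::-1]; return len(q),(q.mean(0).round(1) if len(q) else None)
    print(c,'knob green',blob(50,90,90,px(c,W(68,0,115))[0],18))
    dn,up=px(c,[W(74,-100,86),W(74,-86.5,118.5)]); print(' ball expected down',dn,'up',up,'red',blob(0,5,150,dn,8),blob(0,5,150,up,8))
    print(' catch',blob(16,31,140,px(c,W(-25,30,50))[0],28,60))
    for n in ('lock_tip','sink_a','spool','flux_tin','housing'):
        for d in recognise(c,n)[:3]: print(' ',n,np.round(d['position'],3),round(d['conf'],2))
    for n,P in (('lock',None),):
        for d in trace(c,n)[:1]: q=np.argwhere(d['mask'])[:,::-1]; print(' lock mask',d['conf'],q.mean(0),q.min(0),q.max(0))
```

```text
t 46.37 p [ 0.5547 -0.2344  0.2122] rpy [ 3.141e+00 -1.000e-03 -3.026e+00] F [ 0.1  0.2 -0.1] w 0.0002 q [-0.08  0.25 -0.18 -0.   -1.15 -1.38]
scene knob green (21, array([345.9, 220.6]))
 ball expected down [317.96075191 254.76612553] up [322.97398439 239.77968756] red (123, array([318.3, 253.6])) (48, array([323.6, 243.4]))
 catch (126, array([322.1, 213.6]))
  lock_tip [ 0.682 -0.081  0.091] 0.58
  spool [0.442 0.264 0.031] 0.51
  flux_tin [0.669 0.283 0.037] 0.8
  flux_tin [ 0.674 -0.006  0.118] 0.34
  housing [ 0.658 -0.02   0.043] 0.95
  housing [0.585 0.275 0.022] 0.43
side knob green (0, None)
 ball expected down [411.27632458 232.69550465] up [409.41820133 214.52239006] red (74, array([412. , 236.7])) (0, None)
 catch (105, array([330.1, 222.2]))
  lock_tip [ 0.681 -0.105  0.088] 0.58
  sink_a [0.575 0.27  0.018] 0.65
  sink_a [ 0.53  -0.03   0.005] 0.22
  spool [0.431 0.258 0.032] 0.94
  spool [ 0.53  -0.033  0.006] 0.34
  housing [ 0.616 -0.026  0.025] 0.6
 lock mask 0.57 [409.13235294 235.17647059] [404 232] [414 239]
```

Run:
```python
from h import *
yaw=np.radians(2.6); M=np.array([.550,.2825])
for c in ('scene','side'):
    im=grab(c); h=cv2.cvtColor(im,cv2.COLOR_RGB2HSV)
    for n,P in (('copper',[.522,.281,.015]),('blue',[.580,.280,.015])):
        p=px(c,P)[0]; yy,xx=np.mgrid[:400,:640]; near=(abs(xx-p[0])<16)&(abs(yy-p[1])<16)
        m=near&((h[...,0]<20)&(h[...,1]>60) if n=='copper' else (h[...,0]>100)&(h[...,0]<130)&(h[...,2]<75))
        q=np.argwhere(m)[:,::-1]; print(c,n,'expected px',p.round(1),len(q),q.mean(0).round(1) if len(q) else None, q.std(0).round(1) if len(q) else None)
    for n in ('sink_a','sink_b'):
        for d in recognise(c,n)[:4]:
            w=np.array(d['position']); e=(w[:2]-M)*1e3; print(' ',n,w.round(3),'mat',[round(e[0]*np.cos(yaw)+e[1]*np.sin(yaw),1),round(-e[0]*np.sin(yaw)+e[1]*np.cos(yaw),1)],round(d['conf'],2))
st()
```

```text
scene copper expected px [383.3 173.2] 93 [382.6 173.1] [2.7 2.7]
scene blue expected px [399.  183.5] 49 [398.1 186.1] [2.7 1.7]
  sink_a [0.527 0.272 0.019] mat [np.float64(-23.8), np.float64(-8.9)] 0.65
  sink_a [0.588 0.272 0.022] mat [np.float64(37.9), np.float64(-11.9)] 0.59
  sink_b [0.527 0.272 0.019] mat [np.float64(-23.8), np.float64(-8.9)] 0.65
  sink_b [0.588 0.272 0.022] mat [np.float64(37.9), np.float64(-11.9)] 0.59
side copper expected px [287.2 178.1] 95 [285.4 178.3] [2.4 3.3]
side blue expected px [309.2 175.4] 94 [308. 177.] [3.1 2.6]
  sink_a [0.579 0.267 0.017] mat [np.float64(28.2), np.float64(-16.5)] 0.68
  sink_a [0.519 0.266 0.021] mat [np.float64(-31.5), np.float64(-15.3)] 0.45
  sink_b [0.579 0.267 0.017] mat [np.float64(28.2), np.float64(-16.5)] 0.68
  sink_b [0.519 0.266 0.021] mat [np.float64(-31.5), np.float64(-15.3)] 0.45
t 47.37 p [ 0.5541 -0.2352  0.2126] rpy [ 3.142  0.    -3.027] F [ 0.5  0.5 -0.1] w 0.0001 q [-0.08  0.25 -0.18 -0.   -1.15 -1.38]
```

```bash
python3 -c "
from h import *
print(ticket.job_done())"
```

```text
the job is handed in; nothing more can be done
None
```

I handed the job in (no verdict came back): by my last checks both sinks present (copper, blue) stand on the mat, the housing is home with the catch down, the probe is on the pocket floor, the lever is down, and the gripper is clear.

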